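# Walk the granite ham-stand foot square against the stop bar

## Robot

A 6-joint arm with a two-finger parallel gripper is mounted at the origin on the work surface. World frame = base frame: x ahead of the robot, y to its left, z up, the work surface at z = 0. Lengths are in mm, angles in rad, forces in N, time in s.
With the tool pointing down it reaches from about 275 to 1000 mm from the base axis. Payload 8.4 kg.
Tool frame: the origin (TCP) lies at the very end of the fingers, on their centre line; the grasp point (between the pads) lies 19 mm behind it (r.tcp_to_grasp is the distance from the TCP to the grasp point, in mm); z points along the fingers, y is the line along which they close (so a half turn about z gives the same grasp; the last joint's range is limited). The gripper opens to 85 mm and grips with 20 to 120 N. Pads are 22 mm wide; open, the fingers measure 114 mm over their backs; the gripper's body (76 mm by 85 mm) begins 54 mm behind the grasp point. The pads swing forward as they close: fully open they stand 13 mm farther back than shut.
Start: joints at [-1.313, 0.353, 1.633, -0, 1.155, -0.002], TCP at [160.553, -604.029, 231.281] pointing down, gripper open.
Joint ranges: [-2.63, 2.63], [-0.92, 2.1], [0.06, 2.66], [-1.3, 4.44], [0, 2.69], [-3.02, 3.02]. Speed limits (rad/s): [2.22, 2.22, 2.79, 3.14, 3.14, 3.14].

## Interface

Orientations are given as [roll, pitch, yaw] about the fixed x, y, z axes, in that order (R = Rz(yaw) Ry(pitch) Rx(roll)).
In Python, from rig import r gives the robot as it stands. The module is installed in compiled form; this text tells all that it offers.
- The arm moves only by the tool play_rows, never from a script. Its argument "rows" is a list of rows, each an object with "dp": the shift along the tool's x, y, z in units of 40 mm (1.0 is 40 mm), a list of three; "turn": the turn, a rotation vector about the tool's x, y, z in units of 6 degrees (1.0 is 6 degrees), a list of three; "fingers": the closure, from 0 (fully open) to 1 (shut). In form: [{"dp": [tx, ty, tz], "turn": [wx, wy, wz], "fingers": fingers}, ...]. A call has 1 to 5 rows; each row shifts and turns the commanded pose from where the row before left it, along the tool's axes as they then stand; what a row does not reach is not made up. A row lasts 1/12 s, in which the tool goes at most 41.7 mm and 7.16 degrees, less where a joint would pass 70% of its speed; a pose out of reach is approached as far as the arm can. A call is refused whole if a number of a shift passes 1 or a number of a turn 1, either way. A call with a gripper value outside its range is refused whole. The fingers move at their own pace and stop on an object; "force" is the grip in N (left out, the last holds). Time passes only in rows, so rows that do not move let the fingers close. It gives the time, the measured TCP pose, the force, the opening and the grip force at its end, in the units of the state.
- r.sense(): the state, without advancing time (a new reading comes with each control period).
- r.grab_frame(name): name is "side" or "top" or "wrist"; returns a dict with "pixels" (420x560x3 uint8, red, green, blue), "fx", "fy", "cx", "cy" (pixels), "pose" (4x4, takes a point from camera to world coordinates). Camera axes: x right, y down, z forward; pixel columns grow to the right and rows downward; lengths in mm; the calibration is good to about 2 mm. A picture is of the moment at which its call begins. There is no depth.
- r.sign_off(): hands the job in; it is judged then, once.
The state is a dict: "clock": time; "qpos": joint angles; "qvel": joint speeds; "joint_efforts": joint torques, N m; "eef_pos": TCP position; "tcp_rot": TCP orientation; "contact_force": force on the tool from outside, world axes, zero at the start; "wrist_torque": the same for the moment, N m; "opening": opening from 0.0 (shut) to 1.0 (fully open); "grasp_force": force on a finger pad.
Only numpy, scipy, OpenCV 4.12 (cv2) and the standard library are available. Lean on these libraries where they do the work, as an engineer would, in place of code of your own. Each camera call takes 0.05 s, during which the arm holds its last target. There are 200 camera calls.

## Task

Walk the heavy granite foot of the ham stand round and up to the steel stop bar by pushing its corners, until the long face that looks towards the bar lies flush along it with the foot's socket straight opposite the stud on the bar's middle (within about a centimetre). Turn the foot roughly square before it reaches the bar, so that no corner strikes the bar askew. Only push the stone from the side: do not lift or tip it, do not touch the steel socket on top, leave everything else on the table where it stands, and finish with the gripper clear.

Things in the scene. Friction and masses are not known exactly. Their poses are not given: they have to be found in the camera images.
- foot: Loose granite block, speckled grey-brown, 95 mm in its x, 165 mm in its y, 32 mm high, about 1.35 kg, too wide to grip; slides flat. Origin: centre of its underside; x points out of the long face that must meet the bar, y along its length, z up. At the start it is turned 0.5 to 0.9 rad counter-clockwise (from above) from square to the bar, so its +y end is the farther from the bar.
- foot_left_corner (a point): End of the foot's bar-side long face at its +y end, half-way up: at (47.5, 82.5, 16) mm in the foot's frame.
- foot_right_corner (a point): End of the foot's bar-side long face at its -y end, half-way up: at (47.5, -82.5, 16) mm in the foot's frame.
- socket: Short steel tube with a round flange fixed to the middle of the foot's top (not to be touched): flange 52 mm across and 4 mm thick, tube 26 mm across, its top 58 mm above the table. Origin at the centre of the flange's underside, 32 mm above the table.
- stop_bar: Straight steel bar fixed to the table beyond the foot, 24 mm thick (its x), 400 mm long (its y), 30 mm high, with a round dark stud 14 mm across and 10 mm high on top at its middle. Origin at the centre of its underside; x points away from the robot's side, so the face to be met is the plane x = -12 mm. The foot's origin is 59.5 mm from the bar's origin when flush.
- spray: Bystander: clear bottle with white cap, 68 mm across, 160 mm tall, beyond the bar; origin under its centre.
- olive_jar: Bystander: green glass jar, 72 mm across, 85 mm tall, beyond the bar; origin under its centre.
- cup: Bystander: white cup, 72 mm across, 80 mm tall, beyond the bar; origin under its centre.
- spanner: Bystander: steel spanner about 150 mm long lying flat to the right of the bar; origin under its middle, x along it.
- shaker: Bystander: turned wooden pepper shaker, 40 mm across, 70 mm tall, by the left end of the bar; origin under its centre.
- collar: Bystander: solid steel disc, 48 mm across, 30 mm high, to the left of the foot; origin under its centre.
- slip_box: Bystander: cardboard box 70 x 100 x 45 mm, to the right of the foot; origin under its centre.
Mind the look-alikes: they are no part of the job. What is shaped like the foot but blue or purple is not meant.

How it is judged:
By the outcome, as a careful person would: the job done as asked, in the order asked, and still so for the second after the job is handed in, with the robot touching nothing.
It also fails if it takes over 72 s, if anything falls off the work surface, if the arm or the gripper's body presses on something with over 40 N, if the wrist force passes 120 N, or if a joint passes its speed limit or range.

## Working session

There is one attempt and no reset: what is moved stays moved. The work goes in short steps, Python scripts to look and compute and a tool call to move; the robot and the scene stay as the last step left them, time stands still between calls to the robot, and variables do not carry over. Pictures are saved under pics/ and viewed, at most 10 in all, crops included, and the job is handed in when it is done.

Besides the shell and the picture viewer there is one more tool, called after "Emit:" as a command line: name --argument value ..., lists and objects as JSON in quotes. play_rows: Moves the arm, as the interface text tells. Its arguments: {"type":"object","properties":{"rows":{"type":"array"},"force":{"type":"number"}},"required":["rows"]}

```bash
mkdir -p pics; python3 - <<'E'
from rig import r
import cv2, numpy as np
s=r.sense(); print({k:np.round(v,3).tolist() for k,v in s.items()})
for n in ["top","side"]:
    f=r.grab_frame(n); cv2.imwrite(f"pics/{n}0.png",f["pixels"][:,:,::-1]); print(n,f["fx"],f["cx"],f["cy"],np.round(f["pose"],3).tolist())
E
```

```text
{'clock': 0.0, 'qpos': [-1.313, 0.354, 1.634, -0.0, 1.155, -0.002], 'qvel': [0.001, 0.003, 0.0, -0.001, 0.001, 0.0], 'joint_efforts': [0.0, -60.527, -34.207, 0.0, 0.009, -0.0], 'eef_pos': [160.459, -603.556, 230.571], 'tcp_rot': [-3.14, 0.0, 0.26], 'contact_force': [-0.847, -0.149, 0.301], 'wrist_torque': [-0.005, -0.03, 0.002], 'grasp_force': 0.0, 'opening': 0.999}
top 385.2610638946001 279.9271042540804 208.71827253649343 [[0.008, -0.998, 0.058, 445.436], [-1.0, -0.009, -0.023, 41.048], [0.023, -0.058, -0.998, 1206.524], [0.0, 0.0, 0.0, 1.0]]
side 446.50530294025197 285.13618516207356 208.41100973639226 [[-0.899, -0.309, 0.312, 156.572], [-0.439, 0.651, -0.62, 795.636], [-0.012, -0.694, -0.72, 936.139], [0.0, 0.0, 0.0, 1.0]]
```

View pics/top0.png

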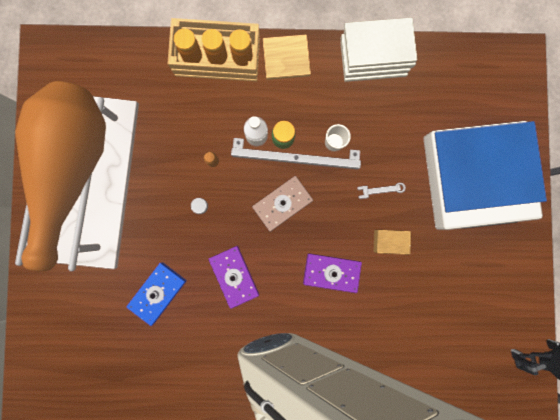

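View pics/side0.png

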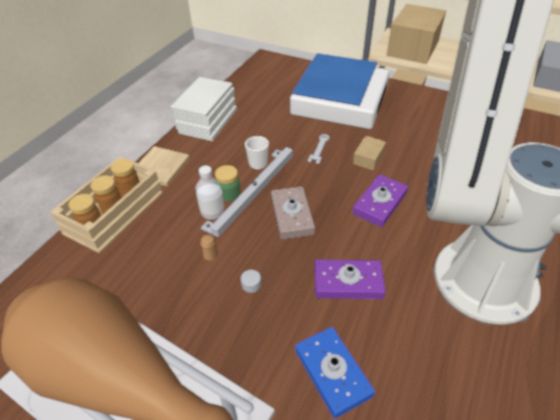

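The top view shows the foot around (283,203), turned, and the bar from (233,152) to (360,163) with its stud at (296,157). The blue and purple decoys are lower in the picture. The side view agrees.

```bash
cat > h.py <<'E'
from rig import r
import cv2, numpy as np
def w(f,uv,z):
    uv=np.atleast_2d(np.asarray(uv,float)); P=np.asarray(f["pose"])
    d=np.c_[(uv[:,0]-f["cx"])/f["fx"],(uv[:,1]-f["cy"])/f["fy"],np.ones(len(uv))]@P[:3,:3].T
    return (P[:3,3]+d*((z-P[2,3])/d[:,2])[:,None])[:,:2]
def px(f,p):
    P=np.asarray(f["pose"]); c=(np.atleast_2d(p)-P[:3,3])@P[:3,:3]
    return np.c_[c[:,0]/c[:,2]*f["fx"]+f["cx"],c[:,1]/c[:,2]*f["fy"]+f["cy"]]
def rectify(f,z,x0,x1,y0,y1,s=3):
    """orthophoto at height z; column=(y1-y)*s, row=(x1-x)*s"""
    c=np.array([[x1,y1,z],[x1,y0,z],[x0,y0,z],[x0,y1,z]],float)
    H=cv2.getPerspectiveTransform(px(f,c).astype(np.float32),np.float32([[0,0],[(y1-y0)*s,0],[(y1-y0)*s,(x1-x0)*s],[0,(x1-x0)*s]]))
    return cv2.warpPerspective(f["pixels"],H,(int((y1-y0)*s),int((x1-x0)*s)),flags=cv2.INTER_CUBIC)
E
python3 - <<'E'
from h import *
f=r.grab_frame("top")
im=rectify(f,32,330,630,-180,220,2); cv2.imwrite("pics/ortho.png",im[:,:,::-1])
hsv=cv2.cvtColor(im,cv2.COLOR_RGB2HSV)
print([hsv[int((630-x)*2),int((220-y)*2)].tolist() for x,y in w(f,[[265,212],[300,190],[290,215],[270,240],[320,210],[260,154],[330,160]],32)])
m=((hsv[...,1]<110)).astype(np.uint8); m=cv2.morphologyEx(m,cv2.MORPH_OPEN,np.ones((5,5)))
m=cv2.morphologyEx(m,cv2.MORPH_CLOSE,np.ones((9,9)))
for c in cv2.findContours(m,cv2.RETR_EXTERNAL,2)[0]:
    if cv2.contourArea(c)>2000:
        (u,v),s,a=cv2.minAreaRect(c); print("x,y",630-v/2,220-u/2,"size",s[0]/2,s[1]/2,a,cv2.contourArea(c)/4)
print("stud",w(f,[[296.3,157]],40),"socket",w(f,[[283,203]],58))
E
```

```text
[[9, 64, 198], [9, 70, 194], [9, 65, 193], [11, 161, 117], [12, 164, 126], [9, 156, 124], [141, 160, 182]]
x,y 339.2500305175781 -143.74996948242188 size 57.49999237060547 17.499996185302734 -0.0 648.0
x,y 531.4167785644531 7.3377532958984375 size 97.46925354003906 167.49354553222656 53.71745681762695 15912.0
stud [[672.54922786 -34.28192059]] socket [[529.68060454   5.9144959 ]]
```

View pics/ortho.png

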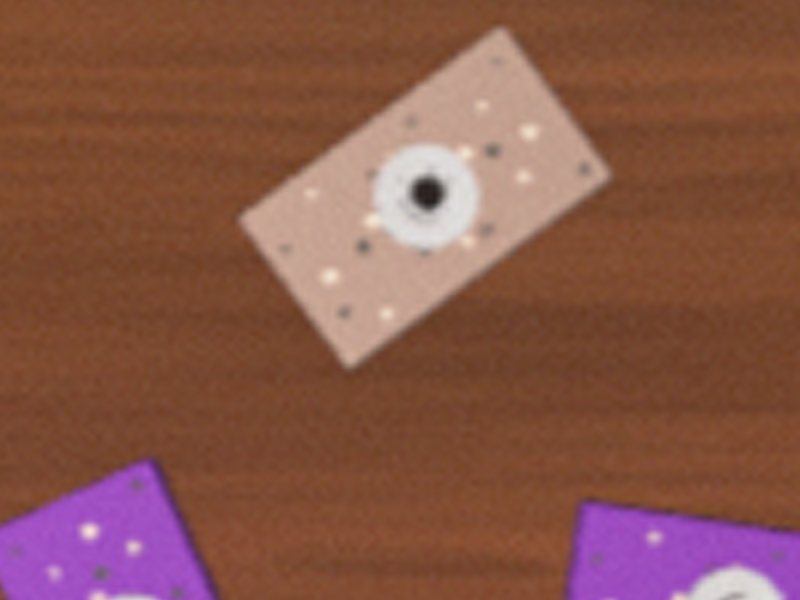

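The orthophoto shows the foot's bar-side face running from pixel (240,218) to (505,28). The foot is centred at about world (531,7) with yaw about 0.63. Next I measure the bar.

```bash
python3 - <<'E'
from h import *
f=r.grab_frame("top")
im=rectify(f,30,600,760,-250,150,2); cv2.imwrite("pics/orthobar.png",im[:,:,::-1])
E
```

```text
(no output)
```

View pics/orthobar.png

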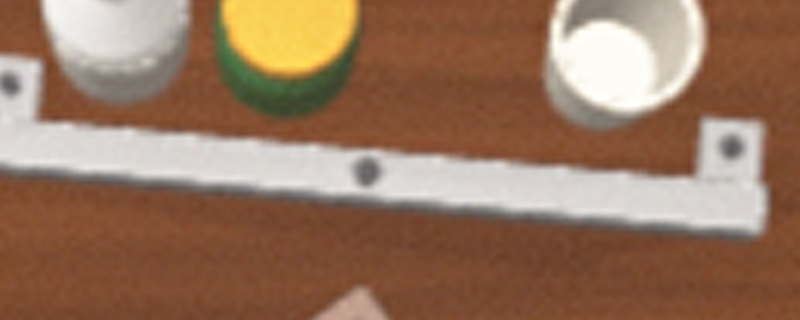

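Emit:
play_rows --rows '[{"dp": [0.62, -0.77, 0], "turn": [0, 0, 0], "fingers": 1}, {"dp": [0.62, -0.77, 0], "turn": [0, 0, 0], "fingers": 1}, {"dp": [0.62, -0.77, 0], "turn": [0, 0, 0], "fingers": 1}, {"dp": [0.62, -0.77, 0], "turn": [0, 0, 0], "fingers": 1}, {"dp": [0.62, -0.77, 0], "turn": [0, 0, 0], "fingers": 1}]'

```text
clock: 0.62
eef_pos: [241.0, -421.6, 231.1]
tcp_rot: [-3.141, -0.0, 0.259]
contact_force: [1.5, -0.6, 0.1]
opening: 0.302
grasp_force: 0.0
```

Emit:
play_rows --rows '[{"dp": [0.62, -0.77, 0], "turn": [0, 0, 0], "fingers": 1}, {"dp": [0.62, -0.77, 0], "turn": [0, 0, 0], "fingers": 1}, {"dp": [0.62, -0.77, 0], "turn": [0, 0, 0], "fingers": 1}, {"dp": [0.62, -0.77, 0], "turn": [0, 0, 0], "fingers": 1}, {"dp": [0.62, -0.77, 0], "turn": [0, 0, 0], "fingers": 1}]'

```text
clock: 1.03
eef_pos: [321.3, -240.9, 231.4]
tcp_rot: [3.141, -0.0, 0.259]
contact_force: [1.4, 0.5, 1.3]
opening: -0.0
grasp_force: 0.0
```

Emit:
play_rows --rows '[{"dp": [0.62, -0.77, 0], "turn": [0, 0, 0], "fingers": 1}, {"dp": [0.62, -0.77, 0], "turn": [0, 0, 0], "fingers": 1}, {"dp": [0.62, -0.77, 0], "turn": [0, 0, 0], "fingers": 1}, {"dp": [0.62, -0.77, 0], "turn": [0, 0, 0], "fingers": 1}, {"dp": [0.62, -0.77, 0], "turn": [0, 0, 0], "fingers": 1}]'

```text
clock: 1.45
eef_pos: [401.7, -60.0, 231.5]
tcp_rot: [3.141, -0.001, 0.26]
contact_force: [1.5, -0.8, 0.2]
opening: 0.004
grasp_force: 0.0
```

Emit:
play_rows --rows '[{"dp": [0.62, -0.77, 0], "turn": [0, 0, 0], "fingers": 1}, {"dp": [0.62, -0.77, 0], "turn": [0, 0, 0], "fingers": 1}, {"dp": [0.62, -0.77, 0], "turn": [0, 0, 0], "fingers": 1}, {"dp": [0.62, -0.77, 0], "turn": [0, 0, 0], "fingers": 1}, {"dp": [0.62, -0.77, 0], "turn": [0, 0, 0], "fingers": 1}]'

```text
clock: 1.87
eef_pos: [482.0, 120.9, 231.3]
tcp_rot: [3.141, -0.0, 0.26]
contact_force: [1.0, -1.0, 0.4]
opening: 0.001
grasp_force: 0.0
```

Emit:
play_rows --rows '[{"dp": [0, 0, 0.9], "turn": [0, 0, 0], "fingers": 1}, {"dp": [0, 0, 1], "turn": [0, 0, 0], "fingers": 1}, {"dp": [0, 0, 1], "turn": [0, 0, 0], "fingers": 1}, {"dp": [0, 0, 1], "turn": [0, 0, 0], "fingers": 1}, {"dp": [0, 0, 0.7], "turn": [0, 0, 0], "fingers": 1}]'

```text
clock: 2.28
eef_pos: [480.1, 118.6, 44.3]
tcp_rot: [-3.142, 0.003, 0.26]
contact_force: [0.5, -0.9, -0.0]
opening: -0.001
grasp_force: 0.0
```

Emit:
play_rows --rows '[{"dp": [0, 0, 0.4], "turn": [0, 0, 0], "fingers": 1}, {"dp": [0, 0, 0.4], "turn": [0, 0, 0], "fingers": 1}, {"dp": [0, 0, 0], "turn": [0, 0, 0], "fingers": 1}]'

```text
clock: 2.53
eef_pos: [479.6, 118.2, 12.5]
tcp_rot: [-3.141, 0.005, 0.26]
contact_force: [0.5, -0.9, -0.1]
opening: -0.0
grasp_force: 0.0
```

```bash
python3 - <<'E'
from h import *
ims=[]
for n in ["wrist","side"]:
    f=r.grab_frame(n); ims.append(f["pixels"][:,:,::-1])
cv2.imwrite("pics/a.png",cv2.resize(np.hstack(ims),(800,300)))
E
```

```text
(no output)
```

View pics/a.png

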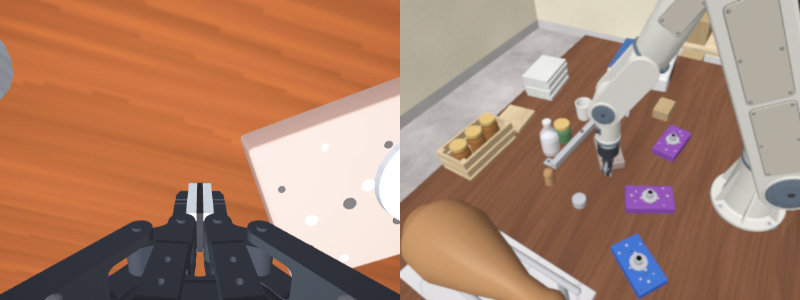

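Wrist view: the closed fingers stand at the foot's +y end with clearance. The left corner is at (242,137), and the block is to the right. Pushing now.

Emit:
play_rows --rows '[{"dp": [0.09, 0.23, 0], "turn": [0, 0, 0], "fingers": 1}, {"dp": [0.09, 0.23, 0], "turn": [0, 0, 0], "fingers": 1}, {"dp": [0.07, 0.18, 0], "turn": [0, 0, 0], "fingers": 1}, {"dp": [0.07, 0.18, 0], "turn": [0, 0, 0], "fingers": 1}, {"dp": [0.07, 0.18, 0], "turn": [0, 0, 0], "fingers": 1}]'

```text
clock: 3.05
eef_pos: [507.9, 83.8, 16.4]
tcp_rot: [-3.141, -0.001, 0.259]
contact_force: [-3.5, 7.8, 1.5]
opening: -0.001
grasp_force: 4.1
```

```bash
cat >> h.py <<'E'
from scipy.optimize import minimize
BAR=np.array([673.3,-33.9]);BY=-0.086
def foot(guess,cam="side",save=None):
    """fit foot pose (x,y,yaw): granite colour inside the projected top face, none in a ring outside; guess world"""
    f=r.grab_frame(cam); hsv=cv2.cvtColor(f["pixels"],cv2.COLOR_RGB2HSV)
    sm=cv2.GaussianBlur(hsv[...,1].astype(np.float32),(0,0),.7)
    a,b=np.meshgrid(np.linspace(-57.5,57.5,70),np.linspace(-92.5,92.5,112)); a=a.ravel();b=b.ravel()
    k=np.hypot(a,b)>30; a=a[k];b=b[k]
    ins=(abs(a)<47.5)&(abs(b)<82.5)
    def at(p):
        c,s=np.cos(p[2]),np.sin(p[2]); return np.c_[p[0]+a*c-b*s,p[1]+a*s+b*c,np.full(len(a),32.)]
    def cost(p):
        uv=px(f,at(p)).astype(np.float32)
        v=cv2.remap(sm,uv[:,0],uv[:,1],cv2.INTER_LINEAR).ravel()
        g=1/(1+np.exp(-(v-110)/10)) # 1=wood
        return g[ins].mean()-g[~ins].mean()
    best=None
    for d in (-.15,0,.15):
        q=minimize(cost,np.array(guess)+[0,0,d],method="Nelder-Mead",options=dict(initial_simplex=np.array(guess)+[0,0,d]+np.array([[0,0,0],[15,0,0],[0,15,0],[0,0,.15]])))
        if best is None or q.fun<best.fun: best=q
    p=best.x; d=p[:2]-BAR; c,s=np.cos(BY),np.sin(BY)
    print(cam,"foot",np.round(p,3),"fit",round(best.fun,3),"bar-frame",np.round([d[0]*c+d[1]*s,-d[0]*s+d[1]*c,p[2]-BY],3))
    if save:
        im=f["pixels"][:,:,::-1].copy(); k=np.array([[47.5,82.5],[47.5,-82.5],[-47.5,-82.5],[-47.5,82.5]])
        R=np.array([[np.cos(p[2]),-np.sin(p[2])],[np.sin(p[2]),np.cos(p[2])]])
        q=px(f,np.c_[k@R.T+p[:2],np.full(4,32.)])
        cv2.polylines(im,[q.round().astype(int)],True,(0,255,0),1); cv2.imwrite(save,im)
    return p
def show(p):
    t=np.array(r.sense()["eef_pos"]); d=t[:2]-p[:2]; c,s=np.cos(p[2]),np.sin(p[2]); e=t[:2]-BAR; C,S=np.cos(BY),np.sin(BY)
    print("tcp in foot",np.round([d[0]*c+d[1]*s,-d[0]*s+d[1]*c],1),"in bar",np.round([e[0]*C+e[1]*S,-e[0]*S+e[1]*C],1),np.round(t,1))
E
python3 - <<'E'
from h import *
p=foot([535,3,.55],"side","pics/b1.png"); show(p)
p=foot([535,3,.55],"top","pics/b2.png")
p=foot([535,3,.55],"wrist","pics/b3.png")
a=[cv2.imread(f"pics/b{i}.png") for i in (1,2)]
cv2.imwrite("pics/b.png",np.hstack([cv2.resize(a[0][120:320,180:440],(390,300)),cv2.resize(a[1][130:330,150:410],(390,300))]))
E
```

```text
side foot [526.343  19.51    0.632] fit -0.429 bar-frame [-151.002   40.59     0.718]
tcp in foot [23.5 61.4] in bar [-173.7  102.3] [509.   82.9  16.5]
top foot [540.287 -16.982   0.584] fit -0.508 bar-frame [-133.975    5.431    0.67 ]
wrist foot [535.16   13.774   0.563] fit -0.278 bar-frame [-141.725   35.633    0.649]
```

View pics/b.png

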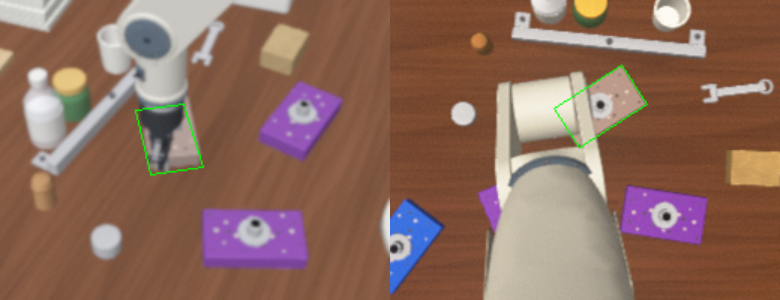

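The top fit follows the visible edges: the foot is at bar frame (-134, 5) with yaw 0.67, and the left part is hidden by the arm. Next I go round to the rear face near the +y end.

Emit:
play_rows --rows '[{"dp": [-0.15, -0.4, 0], "turn": [0, 0, 0], "fingers": 1}, {"dp": [-0.05, -0.1, -0.8], "turn": [0, 0, 0], "fingers": 1}, {"dp": [0, 0, -0.9], "turn": [0, 0, 0], "fingers": 1}, {"dp": [-0.3, 0.3, -0.6], "turn": [0, 0, 0], "fingers": 1}, {"dp": [-0.6, 0.6, 0], "turn": [0, 0, 0], "fingers": 1}]'

```text
clock: 3.62
eef_pos: [474.0, 58.8, 112.6]
tcp_rot: [3.14, -0.011, 0.262]
contact_force: [0.8, -0.9, 0.2]
opening: 0.001
grasp_force: 0.0
```

Emit:
play_rows --rows '[{"dp": [-0.6, 0.6, 0], "turn": [0, 0, 0], "fingers": 1}, {"dp": [-0.6, 0.6, 0], "turn": [0, 0, 0], "fingers": 1}, {"dp": [-0.2, 0.1, 0], "turn": [0, 0, 0], "fingers": 1}, {"dp": [0, 0, 0], "turn": [0, 0, 0], "fingers": 1}]'

```text
clock: 3.95
eef_pos: [426.3, -8.9, 107.7]
tcp_rot: [3.141, 0.0, 0.257]
contact_force: [0.4, 0.6, 0.3]
opening: 0.0
grasp_force: 0.0
```

```bash
python3 - <<'E'
from h import *
p=foot([538,-15,.6],"top"); show(p)
p=foot([538,-15,.6],"side"); show(p)
p=foot([538,-15,.6],"wrist","pics/c3.png"); show(p)
E
```

```text
top foot [541.769 -14.675   0.549] fit -0.667 bar-frame [-132.696    7.856    0.635]
tcp in foot [-93.7  65.2] in bar [-246.8    4.7] [427.8  -8.  107.8]
side foot [543.893 -22.474   0.548] fit -0.42 bar-frame [-129.91     0.268    0.634]
tcp in foot [-90.5  72.9] in bar [-245.9    5.4] [428.7  -7.4 107.9]
wrist foot [539.494 -11.685   0.567] fit -0.577 bar-frame [-135.22    10.64     0.653]
tcp in foot [-90.7  63.2] in bar [-245.6    5.8] [429.1  -7.  107.8]
```

Emit:
play_rows --rows '[{"dp": [0, 0, 0.9], "turn": [0, 0, 0], "fingers": 1}, {"dp": [0, 0, 0.9], "turn": [0, 0, 0], "fingers": 1}, {"dp": [0.1, 0, 0.5], "turn": [0, 0, 0], "fingers": 1}, {"dp": [0.3, 0, 0], "turn": [0, 0, 0], "fingers": 1}, {"dp": [0.2, 0, 0], "turn": [0, 0, 0], "fingers": 1}]'

```text
clock: 4.52
eef_pos: [452.5, -0.2, 14.8]
tcp_rot: [-3.141, 0.001, 0.261]
contact_force: [0.8, -0.3, -0.1]
opening: -0.005
grasp_force: 0.0
```

Emit:
play_rows --rows '[{"dp": [0.2, 0, 0], "turn": [0, 0, 0], "fingers": 1}, {"dp": [0.2, 0, 0], "turn": [0, 0, 0], "fingers": 1}, {"dp": [0.2, 0, 0], "turn": [0, 0, 0], "fingers": 1}, {"dp": [0.2, 0, 0], "turn": [0, 0, 0], "fingers": 1}, {"dp": [0.2, 0, 0], "turn": [0, 0, 0], "fingers": 1}]'

```text
clock: 4.93
eef_pos: [488.6, 9.7, 16.3]
tcp_rot: [-3.141, 0.003, 0.26]
contact_force: [-7.5, 1.0, 0.5]
opening: 0.001
grasp_force: 3.1
```

```bash
python3 - <<'E'
from h import *
for c in ("top","side","wrist"):
    p=foot([550,-15,.35],c,f"pics/d_{c}.png"); show(p)
E
```

```text
top foot [ 5.66374e+02 -1.77140e+01  4.01000e-01] fit -0.482 bar-frame [-107.921    6.941    0.487]
tcp in foot [-58.4  54.8] in bar [-185.2   28. ] [491.2   9.9  16.6]
side foot [5.58086e+02 1.62180e+01 4.34000e-01] fit -0.391 bar-frame [-119.093   40.037    0.52 ]
tcp in foot [-63.4  22.2] in bar [-185.2   27.8] [491.2   9.7  16.6]
wrist foot [ 5.65488e+02 -1.34860e+01  4.00000e-01] fit -0.418 bar-frame [-109.167   11.078    0.486]
tcp in foot [-59.4  50.2] in bar [-185.1   27.7] [491.2   9.6  16.6]
```

```bash
python3 - <<'E'
import cv2, numpy as np
a=cv2.imread("pics/d_top.png")[130:330,150:410]; b=cv2.imread("pics/d_wrist.png")
cv2.imwrite("pics/d.png",np.hstack([cv2.resize(a,(390,300)),cv2.resize(b,(400,300))]))
E
```

```text
(no output)
```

View pics/d.png

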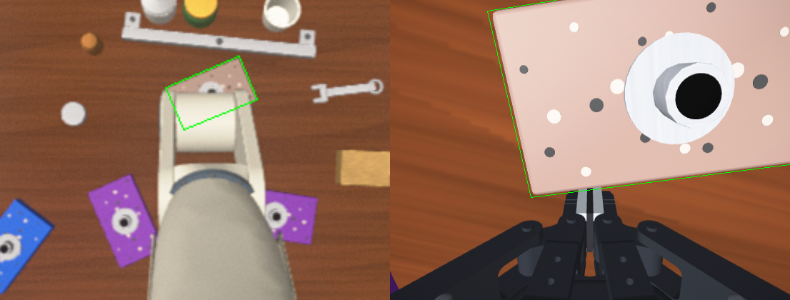

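The wrist fit is excellent: bar frame (-109, 11), yaw 0.486. Friction made my push too central, so I move the contact outward and push along the rotation arc.

Emit:
play_rows --rows '[{"dp": [-0.4, 0.05, 0], "turn": [0, 0, 0], "fingers": 1}, {"dp": [-0.07, -0.55, 0], "turn": [0, 0, 0], "fingers": 1}, {"dp": [0, 0, 0], "turn": [0, 0, 0], "fingers": 1}, {"dp": [0.35, -0.05, 0], "turn": [0, 0, 0], "fingers": 1}, {"dp": [0.17, -0.1, 0], "turn": [0, 0, 0], "fingers": 1}]'

```text
clock: 5.5
eef_pos: [486.8, 34.9, 16.3]
tcp_rot: [3.141, -0.002, 0.26]
contact_force: [-2.0, -2.6, 0.7]
opening: 0.001
grasp_force: 1.7
```

Emit:
play_rows --rows '[{"dp": [0.17, -0.1, 0], "turn": [0, 0, 0], "fingers": 1}, {"dp": [0.18, -0.09, 0], "turn": [0, 0, 0], "fingers": 1}, {"dp": [0.18, -0.08, 0], "turn": [0, 0, 0], "fingers": 1}, {"dp": [0, 0, 0], "turn": [0, 0, 0], "fingers": 1}]'

```text
clock: 5.83
eef_pos: [503.7, 51.5, 15.5]
tcp_rot: [-3.141, -0.001, 0.26]
contact_force: [-0.8, 0.1, -0.3]
opening: -0.0
grasp_force: 0.2
```

```bash
python3 - <<'E'
from h import *
p=foot([575,-10,.2],"wrist","pics/e.png"); show(p)
p=foot([575,-10,.2],"top")
E
```

```text
wrist foot [ 5.73435e+02 -8.83500e+00  1.63000e-01] fit -0.412 bar-frame [-101.649   16.394    0.249]
tcp in foot [-59.1  70.5] in bar [-176.4   70.2] [503.6  51.2  15.5]
top foot [ 5.75502e+02 -1.39680e+01  1.47000e-01] fit -0.562 bar-frame [-99.148  11.458   0.233]
```

Emit:
play_rows --rows '[{"dp": [0.19, -0.06, 0], "turn": [0, 0, 0], "fingers": 1}, {"dp": [0.19, -0.05, 0], "turn": [0, 0, 0], "fingers": 1}, {"dp": [0.2, -0.03, 0], "turn": [0, 0, 0], "fingers": 1}, {"dp": [0.08, -0.01, 0], "turn": [0, 0, 0], "fingers": 1}, {"dp": [0, 0, 0], "turn": [0, 0, 0], "fingers": 1}]'

```text
clock: 6.35
eef_pos: [526.5, 63.4, 15.2]
tcp_rot: [-3.141, 0.001, 0.26]
contact_force: [-3.1, 1.4, 0.6]
opening: 0.002
grasp_force: 1.2
```

```bash
python3 - <<'E'
from h import *
p=foot([580,-8,-.02],"wrist","pics/f.png"); show(p)
p=foot([580,-8,-.02],"top")
E
```

```text
wrist foot [ 5.83111e+02 -5.79500e+00 -4.60000e-02] fit -0.476 bar-frame [-9.2269e+01  2.0255e+01  4.0000e-02]
tcp in foot [-59.7  66.5] in bar [-154.6   84.3] [526.6  63.4  15.2]
top foot [ 5.8474e+02 -1.3292e+01 -7.6000e-02] fit -0.544 bar-frame [-9.0003e+01  1.2925e+01  1.0000e-02]
```

Emit:
play_rows --rows '[{"dp": [-0.4, 0, 0], "turn": [0, 0, 0], "fingers": 1}, {"dp": [-0.2, 0, -0.6], "turn": [0, 0, 0.8], "fingers": 1}, {"dp": [0, 0, -0.6], "turn": [0, 0, 0.8], "fingers": 1}, {"dp": [0, -0.5, -0.6], "turn": [0, 0, 0.8], "fingers": 1}, {"dp": [0, -0.5, -0.6], "turn": [0, 0, 0.9], "fingers": 1}]'

```text
clock: 6.87
eef_pos: [501.6, 96.5, 112.5]
tcp_rot: [-3.141, -0.001, -0.092]
contact_force: [0.5, 0.2, -1.1]
opening: 0.0
grasp_force: 0.0
```

Emit:
play_rows --rows '[{"dp": [0, -0.7, 0], "turn": [0, 0, 0], "fingers": 1}, {"dp": [0, 0, 0], "turn": [0, 0, 0], "fingers": 1}]'

```text
clock: 7.03
eef_pos: [506.5, 128.2, 113.6]
tcp_rot: [-3.138, -0.007, -0.085]
contact_force: [-0.7, 0.4, -0.7]
opening: 0.004
grasp_force: 0.0
```

```bash
python3 - <<'E'
from h import *
p=foot([580,-8,-.05],"wrist","pics/g_w.png"); show(p)
p=foot([580,-8,-.05],"side","pics/g_s.png")
p=foot([580,-8,-.05],"top","pics/g_t.png"); show(p)
print(r.sense()["tcp_rot"])
a=[cv2.imread(f"pics/g_{c}.png") for c in "wst"]
cv2.imwrite("pics/g.png",np.vstack([np.hstack([cv2.resize(a[0],(400,300)),cv2.resize(a[1][120:320,180:447],(400,300))]),np.hstack([cv2.resize(a[2][130:280,180:380],(400,300)),np.zeros((300,400,3),np.uint8)])]))
E
```

```text
wrist foot [ 5.8294e+02 -2.0450e+00 -5.3000e-02] fit -0.421 bar-frame [-9.2762e+01  2.3976e+01  3.3000e-02]
tcp in foot [-84.3 124.3] in bar [-181.1  145.4] [505.3 126.5 112.5]
side foot [ 5.68679e+02  1.84260e+01 -6.50000e-02] fit -0.415 bar-frame [-1.08728e+02  4.31460e+01  2.10000e-02]
top foot [ 5.82913e+02 -1.24880e+01 -5.50000e-02] fit -0.685 bar-frame [-9.1892e+01  1.3569e+01  3.1000e-02]
tcp in foot [-86.5 132.6] in bar [-182.5  143.4] [503.8 124.7 111.2]
[ 3.14143616e+00 -5.82989110e-04 -8.44222495e-02]
```

View pics/g.png

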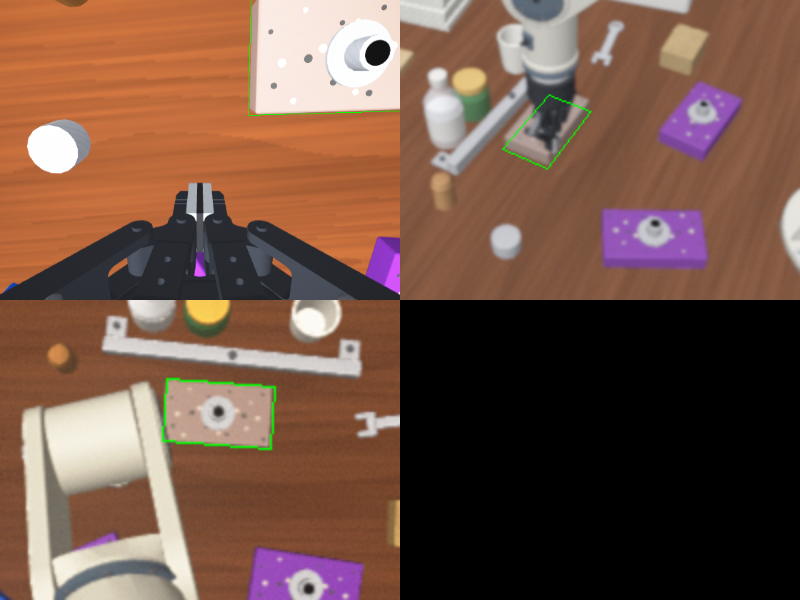

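The top view fit follows the foot well. It is square to 0.03 rad and 13.6 mm too far left, so I push its left end to the right.

Emit:
play_rows --rows '[{"dp": [0.8, 0, 0], "turn": [0, 0, 0], "fingers": 1}, {"dp": [0.9, 0, 0], "turn": [0, 0, 0], "fingers": 1}, {"dp": [0.75, 0, 0.4], "turn": [0, 0, 0], "fingers": 1}, {"dp": [0, 0, 0.9], "turn": [0, 0, 0], "fingers": 1}, {"dp": [0, 0, 0.9], "turn": [0, 0, 0], "fingers": 1}]'

```text
clock: 7.6
eef_pos: [604.4, 115.1, 22.8]
tcp_rot: [-3.141, -0.004, -0.087]
contact_force: [-0.4, 0.7, -0.8]
opening: 0.0
grasp_force: 0.0
```

Emit:
play_rows --rows '[{"dp": [0, 0, 0.2], "turn": [0, 0, 0], "fingers": 1}, {"dp": [0, 0.4, 0], "turn": [0, 0, 0], "fingers": 1}, {"dp": [0, 0.3, 0], "turn": [0, 0, 0], "fingers": 1}, {"dp": [0, 0.15, 0], "turn": [0, 0, 0], "fingers": 1}, {"dp": [0, 0.15, 0], "turn": [0, 0, 0], "fingers": 1}]'

```text
clock: 8.02
eef_pos: [598.6, 76.1, 16.2]
tcp_rot: [-3.14, -0.001, -0.087]
contact_force: [0.8, 5.7, -3.6]
opening: 0.002
grasp_force: 2.8
```

```bash
python3 - <<'E'
from h import *
p=foot([583,-20,-.07],"top"); show(p)
E
```

```text
top foot [ 5.83487e+02 -2.43860e+01 -1.05000e-01] fit -0.414 bar-frame [-9.0298e+01  1.7650e+00 -1.9000e-02]
tcp in foot [  4.5 100.6] in bar [-83.9 102.3] [598.5  75.2  16.4]
```

Emit:
play_rows --rows '[{"dp": [0, -0.5, 0], "turn": [0, 0, 0], "fingers": 1}, {"dp": [-0.2, -0.1, -0.7], "turn": [0, 0, 0], "fingers": 1}, {"dp": [-0.4, 0, -0.85], "turn": [0, 0, 0], "fingers": 1}, {"dp": [-0.6, 0, -0.7], "turn": [0, 0, 0], "fingers": 0.3}, {"dp": [-0.8, 0.5, 0], "turn": [0, 0, 0], "fingers": 0.3}]'

```text
clock: 8.48
eef_pos: [523.7, 89.6, 111.6]
tcp_rot: [-3.138, -0.012, -0.085]
contact_force: [1.8, -0.6, -0.5]
opening: 0.271
grasp_force: 0.0
```

Emit:
play_rows --rows '[{"dp": [-0.3, 0.9, 0], "turn": [0, 0, 0], "fingers": 0.3}, {"dp": [0, 0.9, 0], "turn": [0, 0, 0], "fingers": 0.3}, {"dp": [0, 0.8, 0], "turn": [0, 0, 0], "fingers": 0.3}, {"dp": [0, 0, 0], "turn": [0, 0, 0], "fingers": 0.3}]'

```text
clock: 8.82
eef_pos: [497.3, -19.4, 106.7]
tcp_rot: [3.14, -0.002, -0.088]
contact_force: [0.0, 0.1, 0.4]
opening: 0.701
grasp_force: 0.0
```

```bash
python3 - <<'E'
from h import *
p=foot([583,-24,-.09],"top"); show(p); p=foot([583,-24,-.09],"wrist"); print(r.sense()["opening"])
E
```

```text
top foot [ 5.84089e+02 -2.06490e+01 -6.60000e-02] fit -0.52 bar-frame [-9.002e+01  5.539e+00  2.000e-02]
tcp in foot [-86.3  -2.7] in bar [-176.2    1.1] [497.8 -17.6 106.6]
wrist foot [ 5.81623e+02 -1.94300e+01 -7.10000e-02] fit -0.653 bar-frame [-9.2581e+01  6.5420e+00  1.5000e-02]
0.7003372004734725
```

Emit:
play_rows --rows '[{"dp": [0, 0, 0.9], "turn": [0, 0, 0], "fingers": 0.3}, {"dp": [0, 0, 0.9], "turn": [0, 0, 0], "fingers": 0.3}, {"dp": [0, 0, 0.6], "turn": [0, 0, 0], "fingers": 0.3}, {"dp": [0.35, 0, 0], "turn": [0, 0, 0], "fingers": 0.3}, {"dp": [0.25, 0, 0], "turn": [0, 0, 0], "fingers": 0.3}]'

```text
clock: 9.33
eef_pos: [521.5, -16.2, 8.2]
tcp_rot: [3.142, 0.002, -0.085]
contact_force: [-0.0, 0.5, 0.2]
opening: 0.703
grasp_force: 0.0
```

Emit:
play_rows --rows '[{"dp": [0.15, 0.03, 0], "turn": [0, 0, 0], "fingers": 0.3}, {"dp": [0.15, 0.03, 0], "turn": [0, 0, 0], "fingers": 0.3}, {"dp": [0.15, 0.03, 0], "turn": [0, 0, 0], "fingers": 0.3}, {"dp": [0.1, 0.03, 0], "turn": [0, 0, 0], "fingers": 0.3}]'

```text
clock: 9.67
eef_pos: [542.8, -23.4, 9.7]
tcp_rot: [-3.142, 0.002, -0.085]
contact_force: [-4.7, 1.9, -3.4]
opening: 0.703
grasp_force: 2.6
```

```bash
python3 - <<'E'
from h import *
p=foot([605,-26,-.086],"wrist","pics/i.png"); show(p); p=foot([605,-26,-.086],"top")
E
```

```text
wrist foot [ 6.01389e+02 -2.65840e+01 -8.80000e-02] fit -0.546 bar-frame [-7.2273e+01  1.1120e+00 -2.0000e-03]
tcp in foot [-57.6  -2.2] in bar [-129.9   -1. ] [543.8 -23.7   9.9]
top foot [ 5.98413e+02 -2.60400e+01 -6.80000e-02] fit -0.271 bar-frame [-7.5285e+01  1.3980e+00  1.8000e-02]
```

View pics/i.png

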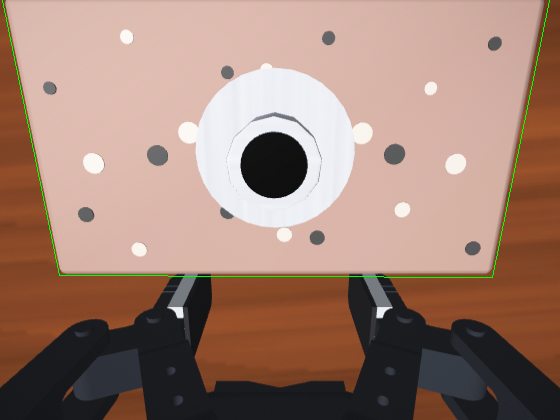

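Two-finger contact is established (pads at (190,275) and (370,275)). The foot is square, about 1 mm off laterally and about 13 mm from the bar.

Emit:
play_rows --rows '[{"dp": [0.1, 0, 0], "turn": [0, 0, 0], "fingers": 0.3}, {"dp": [0.08, 0, 0], "turn": [0, 0, 0], "fingers": 0.3}, {"dp": [0.05, 0, 0], "turn": [0, 0, 0], "fingers": 0.3}, {"dp": [0.03, 0, 0], "turn": [0, 0, 0], "fingers": 0.3}]'

```text
clock: 10.1
eef_pos: [551.7, -24.5, 9.7]
tcp_rot: [3.141, 0.003, -0.086]
contact_force: [-10.3, 1.5, 5.9]
opening: 0.7
grasp_force: 5.4
```

Emit:
play_rows --rows '[{"dp": [0.04, 0, 0], "turn": [0, 0, 0], "fingers": 0.3}, {"dp": [0.03, 0, 0], "turn": [0, 0, 0], "fingers": 0.3}, {"dp": [0, 0, 0], "turn": [0, 0, 0], "fingers": 0.3}]'

```text
clock: 10.35
eef_pos: [554.4, -24.7, 9.7]
tcp_rot: [3.141, 0.004, -0.086]
contact_force: [-11.5, 0.9, 4.2]
opening: 0.698
grasp_force: 5.1
```

Emit:
play_rows --rows '[{"dp": [0.04, 0, 0], "turn": [0, 0, 0], "fingers": 0.3}, {"dp": [0.03, 0, 0], "turn": [0, 0, 0], "fingers": 0.3}, {"dp": [0, 0, 0], "turn": [0, 0, 0], "fingers": 0.3}]'

```text
clock: 10.6
eef_pos: [554.7, -24.8, 9.5]
tcp_rot: [3.141, 0.008, -0.086]
contact_force: [-16.7, 1.9, 12.3]
opening: 0.695
grasp_force: 8.8
```

Emit:
play_rows --rows '[{"dp": [0.04, 0, 0], "turn": [0, 0, 0], "fingers": 0.3}, {"dp": [0.03, 0, 0], "turn": [0, 0, 0], "fingers": 0.3}, {"dp": [0, 0, 0], "turn": [0, 0, 0], "fingers": 0.3}]'

```text
clock: 10.85
eef_pos: [554.7, -24.8, 9.1]
tcp_rot: [3.141, 0.014, -0.086]
contact_force: [-25.4, 2.6, 18.6]
opening: 0.699
grasp_force: 12.8
```

Emit:
play_rows --rows '[{"dp": [-0.3, 0, 0], "turn": [0, 0, 0], "fingers": 0.3}, {"dp": [-0.7, 0, 0], "turn": [0, 0, 0], "fingers": 0.3}, {"dp": [-0.5, 0, -0.7], "turn": [0, 0, 0], "fingers": 0.3}, {"dp": [-0.5, 0, -0.8], "turn": [0, 0, 0], "fingers": 0.3}, {"dp": [-0.5, 0, -0.8], "turn": [0, 0, 0], "fingers": 0.3}]'

```text
clock: 11.27
eef_pos: [462.0, -16.8, 102.7]
tcp_rot: [-3.142, -0.002, -0.086]
contact_force: [1.0, 0.4, 0.9]
opening: 0.701
grasp_force: 0.0
```

Emit:
play_rows --rows '[{"dp": [0, 0.9, -0.3], "turn": [0, 0, 0], "fingers": 0.3}, {"dp": [0, 0.9, -0.3], "turn": [0, 0, 0], "fingers": 0.3}, {"dp": [0, 0.9, 0], "turn": [0, 0, 0], "fingers": 0.3}, {"dp": [0, 0.9, 0], "turn": [0, 0, 0], "fingers": 0.3}, {"dp": [0, 0.9, 0], "turn": [0, 0, 0], "fingers": 0.3}]'

```text
clock: 11.68
eef_pos: [448.1, -198.4, 127.2]
tcp_rot: [3.14, -0.005, -0.085]
contact_force: [1.7, 0.1, -0.2]
opening: 0.703
grasp_force: 0.0
```

```bash
python3 - <<'E'
from h import *
p=foot([614,-30,-.086],"top"); show(p)
f=r.grab_frame("top"); a=rectify(f,31,540,700,-160,100,3); f=r.grab_frame("side")["pixels"][140:260,200:380]
cv2.imwrite("pics/j.png",np.vstack([cv2.resize(a,(400,246)),cv2.resize(f,(400,267))])[:,:,::-1])
E
```

```text
top foot [ 6.0942e+02 -2.9917e+01 -8.7000e-02] fit -0.574 bar-frame [-6.3986e+01 -1.5190e+00 -1.0000e-03]
tcp in foot [-145.4 -187. ] in bar [-209.5 -188.5] [ 448.4 -203.7  127.3]
```

View pics/j.png

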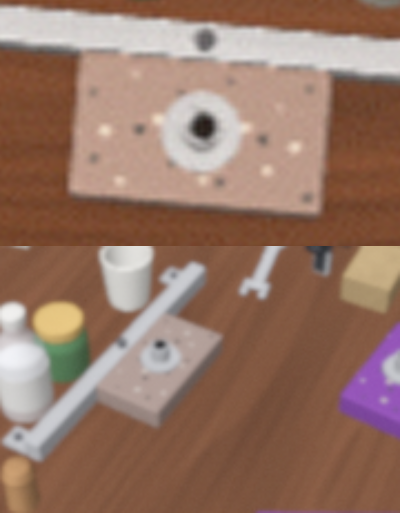

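The top view shows the foot flush along the bar, with the socket (204,127) straight opposite the stud (205,40). The bystanders in view are in place and the gripper is clear.

Emit:
play_rows --rows '[{"dp": [0, 0, 0], "turn": [0, 0, 0], "fingers": 0.3}, {"dp": [0, 0, 0], "turn": [0, 0, 0], "fingers": 0.3}]'

```text
clock: 12.0
eef_pos: [447.3, -195.7, 125.7]
tcp_rot: [3.141, -0.001, -0.085]
contact_force: [0.2, 0.4, -0.0]
opening: 0.702
grasp_force: 0.0
```

```bash
python3 -c "
from rig import r
print(r.sign_off())"
```

```text
the job is handed in; nothing more can be done
None
```

I handed the job in at 12 s: in the last camera view the foot lies flush along the bar with its socket opposite the stud (about 1.5 mm off by measurement), it was turned square before it reached the bar, and the gripper is clear.

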